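# Weigh a stirrer shaft on a forked balance cradle

## Robot

A 6-joint arm with a two-finger parallel gripper is mounted at the origin on the work surface. World frame = base frame: x ahead of the robot, y to its left, z up, the work surface at z = 0. Lengths are in mm, angles in rad, forces in N, time in s.
With the tool pointing down it reaches from about 325 to 1000 mm from the base axis. Payload 5.1 kg.
Tool frame: the origin (TCP) lies on the centre line of the jaws, within the pads' length; the fingertips stand 19 mm ahead of it and the grasp point (between the pads) is the TCP; z points along the fingers, y is the line along which they close (so a half turn about z gives the same grasp; the last joint's range is limited). The gripper opens to 85 mm and grips with 20 to 120 N. Pads are 22 mm wide; open, the fingers measure 114 mm over their backs; the gripper's body (76 mm by 85 mm) begins 54 mm behind the grasp point. The pads swing forward as they close: fully open they stand 13 mm farther back than shut.
Start: joints at [1.15, 0.124, 1.65, -0, 1.367, -0.083], TCP at [215.438, 613.246, 250.322] pointing down, gripper open.
Joint ranges: [-2.61, 2.61], [-1.02, 2.33], [0.03, 2.71], [-1.35, 4.49], [0.32, 2.68], [-2.91, 2.91]. Speed limits (rad/s): [2.57, 2.57, 3.14, 3.14, 3.14, 3.14].

## Interface

Orientations are given as a unit quaternion [x, y, z, w].
In Python, from plant import arm gives the robot as it stands.
- The arm moves only by the tool apply_moves, never from a script. Its argument "rows" is one flat list of numbers, 7 for each row, row after row: the shift along the tool's x, y, z in mm, then the turn, a rotation vector about the tool's x, y, z in rad, then the opening, from 0 (shut) to 1 (fully open). In form: [tx, ty, tz, ax, ay, az, grip, tx, ty, tz, ax, ay, az, grip, ...]. A call has 1 to 20 rows; each row shifts and turns the commanded pose from where the row before left it, along the tool's axes as they then stand; what a row does not reach is not made up. A row lasts 1/8 s, in which the tool goes at most 62.5 mm and 10.7 degrees, less where a joint would pass 70% of its speed; a pose out of reach is approached as far as the arm can. A call is refused whole if a number of a shift passes 62.5 or a number of a turn 0.188, either way. A call with a gripper value outside its range is refused whole. The fingers move at their own pace and stop on an object; "grip_force" is the grip in N (left out, the last holds). Time passes only in rows, so rows that do not move let the fingers close. It gives the time, the measured TCP pose, the force, the opening and the grip force at its end, in the units of the state.
- arm.get_obs(): the state, without advancing time (a new reading comes with each control period).
- arm.snapshot(name): name is "side" or "top" or "wrist"; returns the picture (420x560x3 uint8, red, green, blue); there is no depth.
- arm.camera_info(name): a dict with "K" (3x3 intrinsics, pixels), "R" (3x3) and "t" (3): a world point X has camera coordinates R X + t. Camera axes: x right, y down, z forward; pixel columns grow to the right and rows downward; lengths in mm; the calibration is good to about 2 mm. A picture is of the moment at which its call begins: read the wrist's pose just before it. camera_info takes no time and is no camera call; for the wrist camera it gives the pose at the moment of the call.
- arm.job_done(): hands the job in; it is judged then, once.
The state is a dict: "time": time; "joint_positions": joint angles; "qvel": joint speeds; "tau": joint torques, N m; "eef_pos": TCP position; "tool_rot": TCP orientation; "ft_force": force on the tool from outside, world axes, zero at the start; "torque": the same for the moment, N m; "finger_gap": opening from 0.0 (shut) to 1.0 (fully open); "grasp_force": force on a finger pad.
Only numpy, scipy, OpenCV 4.12 (cv2) and the standard library are available. Lean on these libraries where they do the work, as an engineer would, in place of code of your own. Each camera call takes 0.05 s, during which the arm holds its last target. There are 200 camera calls.

## Task

Weigh the stirrer shaft with the four-blade turbine: find where it balances, lift it level off the rack, and lay it gently across the two forks of the cradle on the balance so that it stays level by itself, touching nothing else. Then press the balance's raised print key to log the weight and leave the shaft lying balanced; do not let it tip steeply at any time, and leave the other shaft and the bench clutter where they are.

Things in the scene. Friction and masses are not known exactly. Their poses are not given: they have to be found in the camera images.
- shaft: The stirrer shaft to weigh: steel bar, 10 mm diameter, 500 mm long, four-blade turbine towards one end, coupling sleeve (24 mm diameter, 34 mm long) on the last of the other end. Origin on the bar's axis at mid-length; +x to the turbine; may have rolled about x. 0.3 to 0.9 kg. Turbine and coupling are of unknown weight: it balances anywhere from 95 mm behind to 100 mm ahead of the origin along x.
- turbine_hub (a point): Centre of the turbine, on the shaft's axis. Hub 22 mm diameter, 26 mm long along the shaft; four pitched blades reach 30 mm from the axis and stay within 13 mm of this point along the shaft. A set screw holds it 85 to 170 mm from the shaft's middle; it does not slide in normal handling (needs 40 N). The balance point is always at least 40 mm from here.
- disc_shaft: The other shaft, not to be moved: same bar and coupling, with a thin toothed dissolver disc (60 mm across, 3 mm thick) 140 mm from its middle instead of a turbine. Origin at the middle of the bar's axis, +x towards the disc.
- rack: White shaft rack, fixed: base plate 440 x 170 x 8 mm, origin under its centre, x along the shafts. 10 mm thick uprights at x = +-200 mm, tops 69 mm above the bench, each with U notches (16 mm wide, floor 55 mm above the bench) at y = +-55 mm. A shaft lies in each lane, axis 60 mm above the bench, turbine or disc between the uprights on the -x (robot) side; which is in which lane varies.
- balance: Top-pan laboratory balance, fixed: housing 280 mm deep (x), 210 mm wide (y), 70 mm high; display and keys at the front (-x), steel pan 170 mm square, 82 mm above the bench, centred at x = +50 mm. Origin under the housing's centre, +x to its rear. The aluminium cradle is fixed on the pan. The shaft must not press on the balance with more than 40 N: no dropping or forcing.
- cradle (a point): Midway between the cradle's two forks, on the axis of a seated 10 mm bar, 130 mm above the bench; axes as the balance's. The bar lies along y, either way round. Forks 3 mm thick at y = +-16.5 mm (30 mm clear between), 90 degree V mouths opening upwards, 36 mm over the arms in x, 141 mm high; foot plate top 86 mm. A bar balancing more than about 17 mm from here tips over a fork.
- key_top (a point): Centre of the top face of the print key: a raised white key 26 x 24 mm standing 8 mm proud at the right-hand front of the balance's panel as the robot sees it (balance -y side), 71 mm above the bench.
- key (a joint): Travel of the print key in m: 0 up, 0.004 fully down; logged from 0.0025. Springs back; takes about 1 N to start and 3.3 N to bottom.
- beaker: Glass beaker, 68 mm diameter, 90 mm high; bystander. Origin at the centre of its underside.
- jar: Small amber jar, 44 mm diameter, 60 mm high; bystander. Origin at the centre of its underside.
- marker: Blue marker pen lying on the bench, 130 mm long, 15 mm thick; bystander. Origin under its middle.
- dish: Closed clear petri dish, 92 mm diameter, 16 mm high; bystander. Origin at the centre of its underside.
- carton: Yellow carton 60 x 100 x 28 mm; bystander. Origin at the centre of its underside.
- spatula: Steel spatula lying flat, 170 mm long; bystander. Origin under its middle.

How it is judged (in metres and radians):
On the way, in this order (a step that is already met when the one before it is completed fails the run):
1. the turbine shaft is lifted clear of the rack and held level (within 5 degrees) (angle between shaft's own x axis and vertical between 1.4808 and 1.6608 rad and height (world z) of shaft above 0.07 m and contact force between shaft and rack below 0.05 N and contact force between shaft and the fingers above 0.5 N), for 0.3 s.
2. the turbine shaft lies in both forks of the cradle, level, still and let go (angle between shaft's own x axis and vertical between 1.5108 and 1.6308 rad and y of cradle in the frame of shaft between -0.005 and 0.005 m and z of cradle in the frame of shaft between -0.005 and 0.005 m and x of cradle in the frame of shaft between -0.17 and 0.17 m and linear speed of shaft below 0.01 m/s and angular speed of shaft below 0.08 rad/s and contact force between shaft and the arm below 0.05 N and contact force between shaft and the fingers below 0.05 N), for 0.4 s.
3. the print key is pressed while the shaft lies balanced (all of step 2 and value of joint key above 0.0025 m), for 0.05 s.
At the end, for the whole second after the job is handed in: The turbine shaft lies by itself in the two forks of the cradle, level within 3.4 degrees, its axis within 5 mm of the seat, still and touched by nothing of the robot; the print key has been pressed (at least 2.5 mm) with the shaft lying so, and is up again (all of step 2 and value of joint key below 0.0015 m).
It fails at once if the turbine shaft tips more than 28 degrees (not (angle between shaft's own x axis and vertical between 1.0808 and 2.0608 rad)).
It fails at once if the shaft is dropped or forced onto the balance (more than 40 N) (contact force between shaft and balance above 40 N).
It fails at once if the other shaft is moved more than 20 mm (distance of disc_shaft from where it was at the start of the episode above 0.02 m).
It fails at once if a bystander (beaker, jar, marker, dish, carton, spatula) is moved more than 30 mm (distance of any of beaker, jar, marker, dish, carton, spatula from where it was at the start of the episode above 0.03 m).
It also fails if it takes over 64 s, if anything falls off the work surface, if the arm or the gripper's body presses on something with over 40 N, if the wrist force passes 120 N, or if a joint passes its speed limit or range.

## Working session

There is one attempt and no reset: what is moved stays moved. The work goes in short steps, Python scripts to look and compute and a tool call to move; the robot and the scene stay as the last step left them, time stands still between calls to the robot, and variables do not carry over. Pictures are saved under pics/ and viewed, at most 10 in all, crops included, and the job is handed in when it is done.

Besides the shell and the picture viewer there is one more tool, called after "Call:" in YAML: its name, and indented under it one key for each argument. apply_moves: Moves the arm, as the interface text tells. Its arguments: {"type":"object","properties":{"rows":{"type":"array","items":{"type":"number"}},"grip_force":{"type":"number"}},"required":["rows"]}

```bash
mkdir -p pics; ls; python3 - <<'E'
from plant import arm
import cv2
for n in ("side","top"):
    cv2.imwrite(f"pics/{n}0.png",arm.snapshot(n)[:,:,::-1])
    c=arm.camera_info(n);print(n,c)
o=arm.get_obs();print(o)
E
```

```text
pics
side {'K': array([[540.44713867,   0.        , 279.252781  ],
       [  0.        , 540.44713867, 206.37448693],
       [  0.        ,   0.        ,   1.        ]]), 'R': array([[ 0.99600698, -0.0888299 ,  0.00890802],
       [-0.04728685, -0.60956053, -0.79132794],
       [ 0.07572356,  0.78774692, -0.61132703]]), 't': array([-594.88466353,   62.17226664, 1523.69681422])}
top {'K': array([[522.53662748,   0.        , 281.67915459],
       [  0.        , 522.53662748, 215.32475803],
       [  0.        ,   0.        ,   1.        ]]), 'R': array([[ 0.01702405, -0.99984208, -0.00509788],
       [-0.97542659, -0.01548775, -0.21977964],
       [ 0.21966598,  0.00871415, -0.97553622]]), 't': array([ -77.25547342,  580.72945234, 1537.02229512])}
{'time': 0.1, 'joint_positions': array([ 1.15040288e+00,  1.24456422e-01,  1.65155984e+00,  1.25641468e-05,
        1.36753601e+00, -8.25856123e-02]), 'qvel': array([-7.61233752e-04, -3.65983303e-03, -1.45994901e-03, -1.66783961e-04,
        1.58998996e-03, -8.63142733e-05]), 'tau': array([ 1.79912381e-04, -4.24934077e+01, -3.66652358e+01, -2.16119747e-05,
        3.96653792e-03,  1.78895311e-05]), 'eef_pos': array([215.21988101, 612.77002687, 249.15198217]), 'tool_rot': array([ 1.68103143e-01,  9.85768925e-01, -9.47458077e-04, -2.49780918e-04]), 'ft_force': array([ 0.25085161, -0.30484518, -0.22255684]), 'torque': array([-0.02562533, -0.01208636,  0.00387021]), 'grasp_force': 0.0, 'finger_gap': 1.001941386101815}
```

View pics/top0.png

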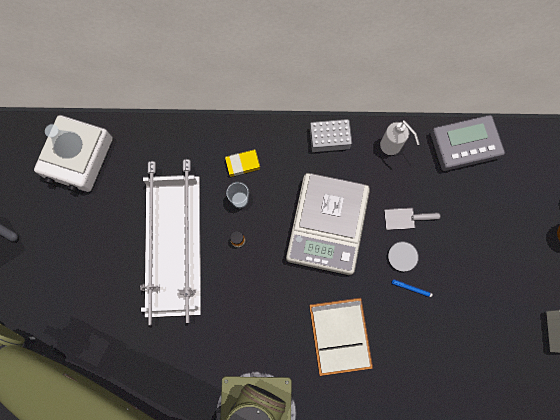

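View pics/side0.png

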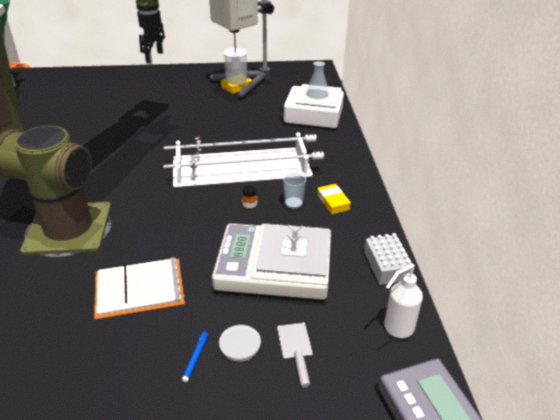

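The top view shows the rack at about (172,245) with shafts in two lanes, at columns ~151 and ~187, and impellers near row 290. The balance is at (330,223), with the cradle at (332,205) and the print key at (346,257). I'll zoom in on both.

```bash
python3 - <<'E'
import cv2, numpy as np
a=cv2.imread("pics/top0.png");
l=cv2.resize(a[150:335,130:210],None,fx=3.2,fy=3.2,interpolation=cv2.INTER_CUBIC)
r=cv2.resize(a[165:285,275:385],None,fx=4.9,fy=4.9,interpolation=cv2.INTER_CUBIC)
h=592
o=np.zeros((600,800,3),np.uint8);o[:l.shape[0],:l.shape[1]]=l
r=r[:600,:800-260];o[:r.shape[0],260:260+r.shape[1]]=r
cv2.imwrite("pics/crop0.png",o)
E
```

```text
(no output)
```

View pics/crop0.png

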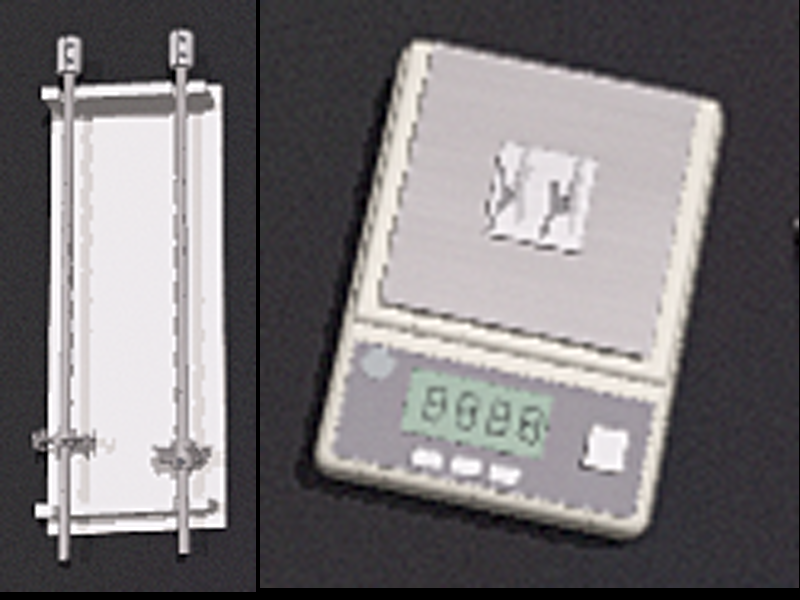

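The right-lane shaft has the thick hub (turbine, crop row 458). The left one looks like the thin toothed disc (row 440). The cradle forks are near crop (507,195) and (562,200), and the key is at (607,448). Next I'll back-project these.

```bash
cat > h.py <<'E'
from plant import arm
import numpy as np, cv2
from scipy.spatial.transform import Rotation as Ro
def bp(c,u,v,z):
    d=c["R"].T@(np.linalg.inv(c["K"])@[u,v,1]); o=-c["R"].T@c["t"]
    return o+d*(z-o[2])/d[2]
def pj(c,X):
    p=c["K"]@(c["R"]@np.array(X,float)+c["t"]); return p[:2]/p[2]
def L(u,v): return 130+u/3.2,150+v/3.2
def Rr(u,v): return 275+(u-260)/4.9,165+v/4.9
E
python3 - <<'E'
from h import *
np.set_printoptions(precision=1,suppress=True)
c=arm.camera_info("top")
for n,f,p,z in [("R far end",L,(182,30),72),("R near",L,(184,553),60),("R hub",L,(182,458),60),("L far",L,(69,37),72),("L near",L,(64,559),60),("L disc",L,(65,440),60),
 ("forkL",Rr,(507,195),136),("forkR",Rr,(562,200),136),("key",Rr,(607,448),71),
 ("panTL",Rr,(425,50),82),("panTR",Rr,(700,105),82),("panBR",Rr,(640,358),82),("panBL",Rr,(378,305),82)]:
    print(n,bp(c,*f(*p),z))
o=arm.get_obs();w=arm.camera_info("wrist")
T=Ro.from_quat(o["tool_rot"]).as_matrix()
print("tool",T); cp=-w["R"].T@w["t"]
print("wristcam in tool",T.T@(cp-o["eef_pos"]),"Rcam_tool",w["R"]@T,w["K"])
E
```

```text
R far end [754.9 231.8  72. ]
R near [254.6 203.7  60. ]
R hub [341.1 210.4  60. ]
L far [746.  341.9  72. ]
L near [247.4 313.7  60. ]
L disc [355.9 320.6  60. ]
forkL [ 599.5 -196.2  136. ]
forkR [ 597.  -229.1  136. ]
key [ 457.2 -262.1   71. ]
panTL [ 706.  -148.9   82. ]
panTR [ 672.8 -321.1   82. ]
panBR [ 511.5 -281.5   82. ]
panBL [ 542.  -120.9   82. ]
tool [[-0.9  0.3 -0. ]
 [ 0.3  0.9 -0. ]
 [ 0.  -0.  -1. ]]
wristcam in tool [  80.8   -0.9 -123.4] Rcam_tool [[ 0.   1.  -0. ]
 [-0.9 -0.  -0.3]
 [-0.3  0.   0.9]] [[292.    0.  277.6]
 [  0.  292.  211.6]
 [  0.    0.    1. ]]
```

The turbine shaft is in the right lane: its middle is near (505,218), it is yawed about 3.2°, and the turbine end faces -x. The left lane's impeller sits 141 mm from the middle, which confirms it is the disc. I'll look at the balance from close up first, since the held shaft would block the wrist view later.

Call:
apply_moves:
  rows: [-16, -19, 0, 0, 0, 0, 1, -32, -37.5, 0, 0, 0, 0, 1, -32, -37.5, 0, 0, 0, 0, 1, -32, -37.5, 0, 0, 0, 0, 1, -32, -37.5, 0, 0, 0, 0, 1, -32, -37.5, 0, 0, 0, 0, 1, -32, -37.5, 0, 0, 0, 0, 1, -32, -37.5, 0, 0, 0, 0, 1, -32, -37.5, 0, 0, 0, 0, 1, -32, -37.5, 0, 0, 0, 0, 1, -32, -37.5, 0, 0, 0, 0, 1, -32, -37.5, 0, 0, 0, 0, 1, -32, -37.5, 0, 0, 0, 0, 1, -32, -37.5, 0, 0, 0, 0, 1, -32, -37.5, 0, 0, 0, 0, 1, -32, -37.5, 0, 0, 0, 0, 1, -32, -37.5, 0, 0, 0, 0, 1, -32, -37.5, 0, 0, 0, 0, 1, -16, -19, 0, 0, 0, 0, 1, 0, 0, 0, 0, 0, 0, 1]

```text
time: 2.6
eef_pos: [534.9, -215.7, 249.6]
tool_rot: [0.169, 0.986, 0.0, -0.001]
ft_force: [0.7, 0.3, -0.2]
finger_gap: 1.004
grasp_force: 0.0
```

```bash
python3 - <<'E'
from h import *
c=arm.camera_info("wrist");im=arm.snapshot("wrist");o=arm.get_obs()
np.savez("w1.npz",**c);cv2.imwrite("pics/w1raw.png",im[:,:,::-1])
cv2.imwrite("pics/w1.png",cv2.resize(im,(800,600),interpolation=cv2.INTER_CUBIC)[:,:,::-1])
print(o["time"],o["eef_pos"],o["tool_rot"],o["ft_force"],o["torque"])
for X in [(598,-212,136),(457,-262,71)]: print(pj(c,X)/.7)
E
```

```text
2.65 [ 534.76057147 -214.68593775  249.75740935] [ 1.68380130e-01  9.85721775e-01  4.94541120e-04 -6.84602490e-04] [ 0.15483311  0.73245574 -0.12369546] [ 0.02550358 -0.02813087 -0.04114702]
[435.52915782 391.22278018]
[298.50612879 197.98444501]
```

View pics/w1.png

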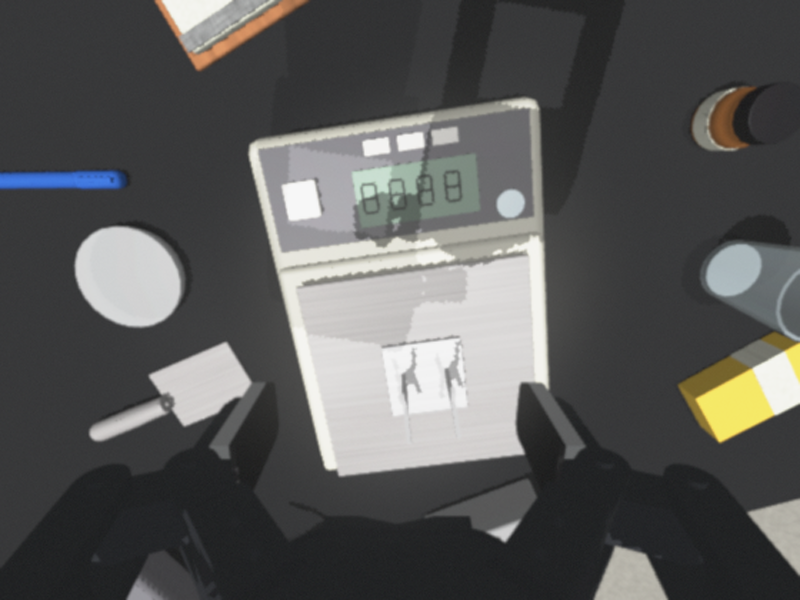

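The wrist view shows the key at (301,200), the pan corners at (298,290), (530,253) and (338,475), and the cradle foot plate at (425,376). I'll enlarge the cradle to locate its forks.

```bash
python3 - <<'E'
import cv2
a=cv2.imread("pics/w1raw.png")[225:325,255:340]
cv2.imwrite("pics/w1c.png",cv2.resize(a,None,fx=6,fy=6,interpolation=cv2.INTER_CUBIC))
E
```

```text
(no output)
```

View pics/w1c.png

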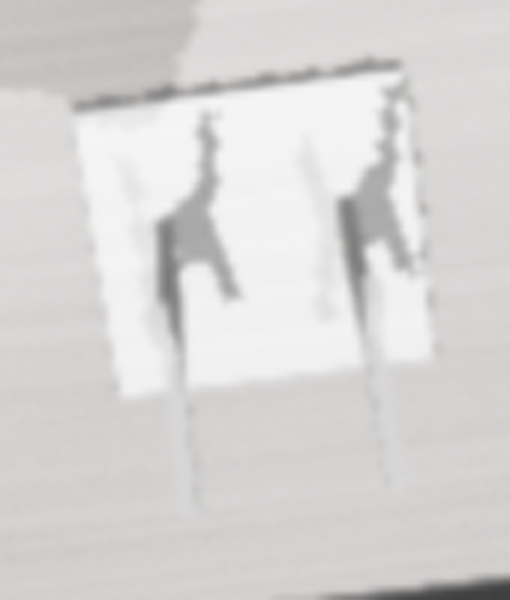

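```bash
python3 - <<'E'
from h import *
np.set_printoptions(precision=1,suppress=True)
c=dict(np.load("w1.npz"))
f=lambda u,v:(255+(u+.5)/6-.5,225+(v+.5)/6-.5)
g=lambda u,v:((u+.5)*.7-.5,(v+.5)*.7-.5)
P=[bp(c,*f(*p),86) for p in [(75,105),(400,65),(435,358),(120,397)]]
print("foot",np.array(P),np.mean(P,0))
for p in [(190,510),(395,490),(125,150),(305,135)]: print("tip",p,bp(c,*f(*p),141))
Q=[bp(c,*g(*p),82) for p in [(298,290),(530,253),(338,475)]];print("pan",np.array(Q))
H=[bp(c,*g(*p),70) for p in [(250,148),(538,100)]];print("front",np.array(H))
k=bp(c,*g(301,200),71);print("key",k)
an=lambda a,b:np.degrees(np.arctan2(*(b-a)[[1,0]]))
print("y-dir angles",an(Q[0],Q[1])-90,an(P[0],P[1])-90,an(P[3],P[2])-90,an(H[0],H[1])-90,"x-dir",an(Q[0],Q[2]),an(P[0],P[3]),an(P[1],P[2]))
# predictions: balance model at yaw/ origin from foot centre
for yaw in (-10.,-11,-12):
    R=Ro.from_euler('z',yaw,degrees=True).as_matrix();C=np.mean(P,0);C[2]=0
    print(yaw,[((pj(c,C+R@[x,y,141])+.5-[255,225])*6-.5) for y in(16.5,-16.5) for x in(-18,18)],"key rel",R.T@(k-C))
for u,v in [(745,270)]: print("beaker top?",bp(c,*g(u,v),0))
E
```

```text
foot [[ 577.  -243.1   86. ]
 [ 589.  -186.1   86. ]
 [ 648.4 -197.1   86. ]
 [ 636.6 -255.8   86. ]] [ 612.8 -220.5   86. ]
tip (190, 510) [ 625.5 -239.7  141. ]
tip (395, 490) [ 632.7 -208.3  141. ]
tip (125, 150) [ 563.5 -228.5  141. ]
tip (305, 135) [ 570. -203.  141.]
pan [[ 516.6 -286.    82. ]
 [ 546.2 -120.2   82. ]
 [ 678.7 -320.1   82. ]]
front [[ 415.4 -280.1   70. ]
 [ 451.6  -88.    70. ]]
key [ 458.7 -261.    71. ]
y-dir angles -10.135275065090497 -11.849097793329946 -11.35858437731028 -10.690661565298711 x-dir -11.869632563189391 -12.03733119730856 -10.50120505428038
-10.0 [array([373.5, 291. ]), array([401.7, 491.5]), array([156.5, 322.9]), array([193.3, 520.9])] key rel [-144.7  -66.6   71. ]
-11 [array([375.8, 292.4]), array([399.9, 493.3]), array([158.2, 320.9]), array([191. , 519.6])] key rel [-143.5  -69.1   71. ]
-12 [array([378.1, 293.8]), array([398. , 495.1]), array([160., 319.]), array([188.8, 518.3])] key rel [-142.3  -71.6   71. ]
beaker top? [652.3  82.2   0. ]
```

The cradle seat is at about (612,-220) with yaw about -11.1°, and the key is at (458,-261). The fork model projects within 2 px of what the image shows. Next I'll go over the turbine shaft, turned to line up with it.

Call:
apply_moves:
  rows: [10, 22, 0, 0, 0, 0, 1, 19, 44.5, 0, 0, 0, 0, 1, 19, 44.5, 0, 0, 0, 0, 1, 19, 44.5, 0, 0, 0, 0, 1, 19, 44.5, 0, 0, 0, 0, 1, 19, 44.5, 0, 0, 0, 0, 1, 19, 44.5, 0, 0, 0, 0, 1, 19, 44.5, 0, 0, 0, 0, 1, 19, 44.5, 0, 0, 0, 0, 1, 10, 21, 0, 0, 0, 0, 1]

```text
time: 3.9
eef_pos: [502.3, 222.4, 250.6]
tool_rot: [0.166, 0.986, 0.0, -0.0]
ft_force: [0.6, 0.4, 1.1]
finger_gap: 1.001
grasp_force: 0.0
```

Call:
apply_moves:
  rows: [0, 0, 5, 0, 0, 0.183, 1, 0, 0, 5, 0, 0, 0.183, 1, 0, 0, 5, 0, 0, 0.183, 1, 0, 0, 5, 0, 0, 0.183, 1, 0, 0, 5, 0, 0, 0.183, 1, 0, 0, 5, 0, 0, 0.183, 1, 0, 0, 5, 0, 0, 0.183, 1, 0, 0, 5, 0, 0, 0.183, 1, 0, 0, 5, 0, 0, 0.183, 1, 0, 0, 5, 0, 0, 0.183, 1, 0, 0, 0, 0, 0, 0.183, 1, 0, 0, 0, 0, 0, 0.183, 1, 0, 0, 0, 0, 0, 0.183, 1, 0, 0, 0, 0, 0, 0.183, 1, 0, 0, 0, 0, 0, 0.185, 1, 0, 0, 0, 0, 0, 0, 1]

```text
time: 5.9
eef_pos: [503.2, 220.0, 200.5]
tool_rot: [1.0, 0.031, -0.0, -0.0]
ft_force: [-0.4, -0.3, 0.1]
finger_gap: 0.998
grasp_force: 0.0
```

```bash
python3 - <<'E'
from h import *
np.set_printoptions(precision=3,suppress=True)
c=arm.camera_info("wrist");im=arm.snapshot("wrist");o=arm.get_obs()
np.savez("w2.npz",**c);cv2.imwrite("pics/w2raw.png",im[:,:,::-1])
cv2.imwrite("pics/w2.png",cv2.resize(im,(800,600),interpolation=cv2.INTER_CUBIC)[:,:,::-1])
print(o["time"],o["eef_pos"],o["tool_rot"],o["ft_force"],o["torque"],o["joint_positions"])
for X in [(505,218,60),(341,210,60),(755,232,60)]: print(pj(c,X)/.7)
E
```

```text
5.95 [503.519 219.726 200.567] [ 1.     0.031  0.    -0.   ] [-0.525 -0.085 -0.781] [-0.003  0.037  0.039] [ 0.314 -0.062  1.926  0.     1.278  1.822]
[398.78  290.365]
[395.763 490.92 ]
[ 402.612 -218.465]
```

View pics/w2.png

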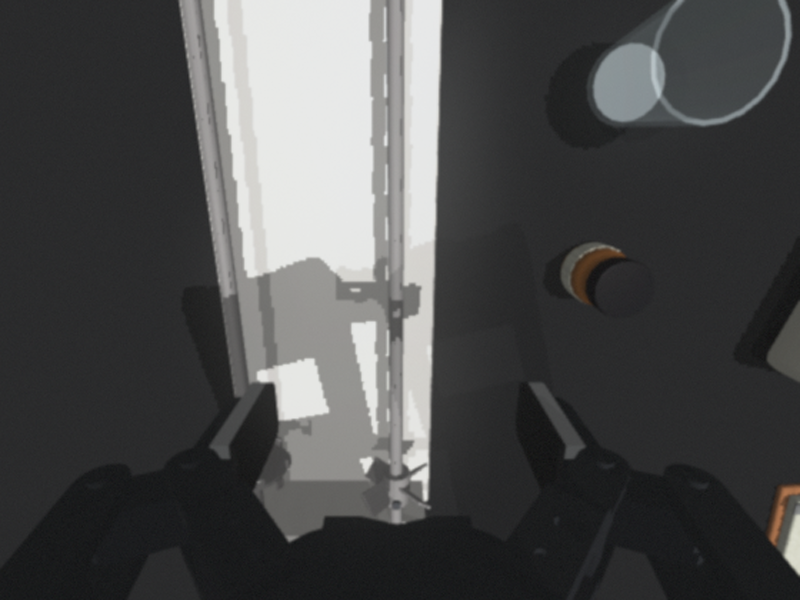

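The shaft runs straight between the fingers at column 396, with the four-blade turbine clearly visible at (400,485), so alignment is within about 1 mm. Next I'll descend and grip near the middle.

Call:
apply_moves:
  rows: [0, 0, 20, 0, 0, 0, 1, 0, 0, 35, 0, 0, 0, 1, 0, 0, 35, 0, 0, 0, 1, 0, 0, 30, 0, 0, 0, 1, 0, 0, 15, 0, 0, 0, 0.6, 0, 0, 5, 0, 0, 0, 0.4, 0, 0, 0, 0, 0, 0, 0.25, 0, 0, 0, 0, 0, 0, 0.25]
  grip_force: 100

```text
time: 6.95
eef_pos: [506.0, 218.8, 61.7]
tool_rot: [1.0, 0.028, 0.001, -0.0]
ft_force: [0.5, -0.0, -0.1]
finger_gap: 0.247
grasp_force: 0.0
```

```bash
cat >> h.py <<'E'
def st(n=1):
    F=[];M=[]
    for i in range(n):
        if n>1: arm.snapshot("top")   # lets time pass, new reading
        o=arm.get_obs();F.append(o["ft_force"]);M.append(o["torque"])
    print(round(o["time"],2),o["eef_pos"].round(1),o["tool_rot"].round(4),"gap",round(o["finger_gap"],3),"gf",o["grasp_force"],"F",np.mean(F,0).round(2),"M",np.mean(M,0).round(3),"sd",np.std(M,0).round(3))
E
python3 -c "
from h import *
st(5)"
```

```text
7.2 [505.3 218.6  60.9] [ 9.996e-01  2.840e-02  5.000e-04 -2.000e-04] gap 0.25 gf 0.0 F [0.2  0.04 0.25] M [0.026 0.005 0.015] sd [0.023 0.029 0.031]
```

Call:
apply_moves:
  rows: [0, 0, 0, 0, 0, 0, 0, 0, 0, 0, 0, 0, 0, 0, 0, 0, 0, 0, 0, 0, 0, 0, 0, 0, 0, 0, 0, 0, 0, 0, -2, 0, 0, 0, 0, 0, 0, -2, 0, 0, 0, 0, 0, 0, 0, 0, 0, 0, 0]
  grip_force: 120

```text
time: 8.07
eef_pos: [503.7, 218.0, 62.9]
tool_rot: [1.0, 0.029, -0.001, 0.0]
ft_force: [-0.7, 0.4, -6.8]
finger_gap: 0.07
grasp_force: 117.2
```

```bash
python3 -c "
from h import *
st(10)"
```

```text
8.57 [505.1 218.4  64.4] [9.996e-01 2.830e-02 1.000e-04 0.000e+00] gap 0.071 gf 117.19663739204407 F [ 0.04  0.17 -6.46] M [ 0.048 -0.085  0.047] sd [0.045 0.042 0.051]
```

Call:
apply_moves:
  rows: [0, 0, -3, 0, 0, 0, 0, 0, 0, -3, 0, 0, 0, 0, 0, 0, -2, 0, 0, 0, 0, 0, 0, 0, 0, 0, 0, 0]

```text
time: 9.07
eef_pos: [505.2, 218.5, 72.7]
tool_rot: [1.0, 0.028, 0.0, -0.0]
ft_force: [0.1, 0.1, -6.2]
finger_gap: 0.07
grasp_force: 117.2
```

```bash
python3 - <<'E'
from h import *
st(12)
c=arm.camera_info("wrist");im=arm.snapshot("wrist")
s=arm.snapshot("side");np.savez("w3.npz",**c)
cv2.imwrite("pics/w3.png",np.hstack([cv2.resize(im,(400,300)),cv2.resize(s[110:210,150:340],(400,300),interpolation=cv2.INTER_CUBIC)])[:,:,::-1])
E
```

```text
9.68 [505.  218.5  72.3] [0.9996 0.0284 0.     0.    ] gap 0.071 gf 117.20075368881226 F [-0.04 -0.04 -6.09] M [ 0.007 -0.115 -0.019] sd [0.034 0.03  0.028]
```

View pics/w3.png

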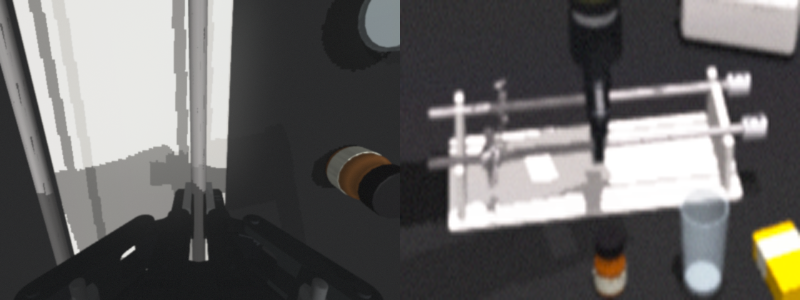

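The wrench gives a weight of about 6.2 N, with the balance point about 18 mm towards the turbine from the grip. The side view shows the shaft nearly level, turbine end slightly low. I'll set it down, shift 18 mm and regrip.

Call:
apply_moves:
  rows: [0, 0, 4, 0, 0, 0, 0, 0, 0, 4, 0, 0, 0, 0, 0, 0, 3, 0, 0, 0, 0, 0, 0, 0.5, 0, 0, 0, 0, 0, 0, 0, 0, 0, 0, 0.25, 0, 0, 0, 0, 0, 0, 0.25, 0, 0, 0, 0, 0, 0, 0.25, -9, 0, 0, 0, 0, 0, 0.25, -9, 0, 0, 0, 0, 0, 0.25, 0, 0, 0, 0, 0, 0, 0.25, 0, 0, 0, 0, 0, 0, 0, 0, 0, 0, 0, 0, 0, 0, 0, 0, 0, 0, 0, 0, 0, 0, 0, 0, 0, 0, 0, 0, 0, 0, -3, 0, 0, 0, 0, 0, 0, -4, 0, 0, 0, 0, 0, 0, -4, 0, 0, 0, 0, 0, 0, 0, 0, 0, 0, 0]

```text
time: 12.02
eef_pos: [487.2, 217.5, 72.0]
tool_rot: [1.0, 0.028, 0.0, -0.0]
ft_force: [0.2, -0.4, -6.7]
finger_gap: 0.075
grasp_force: 117.2
```

```bash
python3 - <<'E'
from h import *
st(16)
E
```

```text
12.82 [487.  217.5  71.8] [0.9996 0.0284 0.     0.    ] gap 0.076 gf 117.16786980628967 F [-0.28 -0.02 -6.27] M [0.005 0.01  0.003] sd [0.029 0.021 0.039]
```

Residual moment is about zero, so the grip is at the balance point. Next I'll lift and carry.

Call:
apply_moves:
  rows: [0, 0, -6, 0, 0, 0, 0, 0, 0, -15, 0, 0, 0, 0, 0, 0, -25, 0, 0, 0, 0, 0, 0, -30, 0, 0, 0, 0, 0, 0, -30, 0, 0, 0, 0, 0, 0, -25, 0, 0, 0, 0, 0, 0, -15, 0, 0, 0, 0, 0, 0, -9, 0, 0, 0, 0, 0, 0, -5, 0, 0, 0, 0, 0, 0, 0, 0, 0, 0, 0]

```text
time: 14.08
eef_pos: [486.8, 217.4, 231.3]
tool_rot: [1.0, 0.028, -0.0, 0.0]
ft_force: [-0.6, 0.3, -6.2]
finger_gap: 0.074
grasp_force: 117.2
```

Call:
apply_moves:
  rows: [2.5, 11, 0, 0, 0, 0, 0, 5, 23, 0, 0, 0, 0, 0, 7.7, 34.1, 0, 0, 0, 0, 0, 7.7, 34.1, 0, 0, 0, 0, 0, 7.7, 34.1, 0, 0, 0, 0, 0, 7.7, 34.1, 0, 0, 0, 0, 0, 7.7, 34.1, 0, 0, 0, 0, 0, 7.7, 34.1, 0, 0, 0, 0, 0, 7.7, 34.1, 0, 0, 0, 0, 0, 7.7, 34.1, 0, 0, 0, 0, 0, 7.7, 34.1, 0, 0, 0, 0, 0, 7.7, 34.1, 0, 0, 0, 0, 0, 7.7, 34.1, 0, 0, 0, 0, 0, 5, 23, 0, 0, 0, 0, 0, 2.8, 11.8, 0, 0, 0, 0, 0]

```text
time: 15.95
eef_pos: [611.8, -221.3, 231.1]
tool_rot: [1.0, 0.028, -0.001, -0.0]
ft_force: [0.1, 0.9, -5.9]
finger_gap: 0.068
grasp_force: 117.6
```

Call:
apply_moves:
  rows: [0, 0, 0, 0, 0, -0.04, 0, 0, 0, 0, 0, 0, -0.08, 0, 0, 0, 0, 0, 0, -0.12, 0, 0, 0, 0, 0, 0, -0.12, 0, 0, 0, 0, 0, 0, -0.12, 0, 0, 0, 0, 0, 0, -0.12, 0, 0, 0, 0, 0, 0, -0.12, 0, 0, 0, 0, 0, 0, -0.12, 0, 0, 0, 0, 0, 0, -0.12, 0, 0, 0, 0, 0, 0, -0.12, 0, 0, 0, 0, 0, 0, -0.12, 0, 0, 0, 0, 0, 0, -0.08, 0, 0, 0, 0, 0, 0, -0.04, 0, 0, 0, 0, 0, 0, 0, 0, 0, 0, 0, 0, 0, 0, 0]

```text
time: 17.82
eef_pos: [612.0, -219.7, 231.7]
tool_rot: [0.772, 0.635, -0.0, -0.0]
ft_force: [-0.7, 0.5, -7.1]
finger_gap: 0.07
grasp_force: 117.4
```

```bash
python3 - <<'E'
from h import *
st(8)
o=arm.get_obs();w=arm.snapshot("wrist");s=arm.snapshot("side")
T=Ro.from_quat(o["tool_rot"]).as_matrix();print("yaw",np.degrees(np.arctan2(T[1,0],T[0,0])),"d in tool",T.T@(np.array([612,-220.2,130])-o["eef_pos"]))
cv2.imwrite("pics/w4.png",np.hstack([cv2.resize(w,(400,300)),cv2.resize(s[120:330,150:430],(400,300),interpolation=cv2.INTER_CUBIC)])[:,:,::-1])
cv2.imwrite("pics/t4.png",arm.snapshot("top")[:,:,::-1])
E
```

```text
18.23 [ 612.  -220.1  231.8] [0.7723 0.6353 0.     0.    ] gap 0.075 gf 117.36489057540894 F [ 0.1   0.05 -6.24] M [-0.004 -0.022  0.022] sd [0.025 0.027 0.017]
yaw 78.88015588188368 d in tool [-1.41805622e-01 -1.42407600e-02  1.01841706e+02]
```

View pics/w4.png

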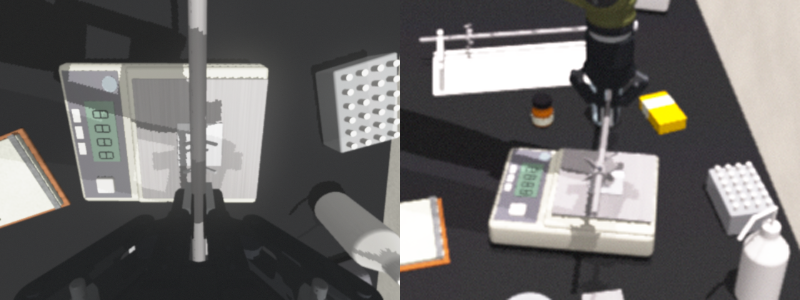

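The shaft is level above the cradle and aligned with the pan edges; in the left half the bar runs vertically at column 198. I'll lower it to just above the forks, then ease it down.

Call:
apply_moves:
  rows: [0, 0, 6, 0, 0, 0, 0, 0, 0, 14, 0, 0, 0, 0, 0, 0, 18, 0, 0, 0, 0, 0, 0, 18, 0, 0, 0, 0, 0, 0, 14, 0, 0, 0, 0, 0, 0, 10, 0, 0, 0, 0, 0, 0, 6, 0, 0, 0, 0, 0, 0, 4, 0, 0, 0, 0, 0, 0, 0, 0, 0, 0, 0, 0, 0, 0, 0, 0, 0, 0]

```text
time: 19.62
eef_pos: [612.4, -220.2, 142.5]
tool_rot: [0.772, 0.635, 0.0, 0.001]
ft_force: [0.1, -0.1, -6.3]
finger_gap: 0.07
grasp_force: 117.4
```

```bash
python3 - <<'E'
from h import *
st(4)
w=arm.snapshot("wrist");s=arm.snapshot("side")
cv2.imwrite("pics/w5.png",np.hstack([cv2.resize(w[200:400,160:400],(400,333),interpolation=cv2.INTER_CUBIC),cv2.resize(s[200:300,240:360],(400,333),interpolation=cv2.INTER_CUBIC)])[:,:,::-1])
E
```

```text
19.82 [ 612.2 -220.2  142.3] [7.723e-01 6.353e-01 2.000e-04 3.000e-04] gap 0.078 gf 117.38121628761292 F [-0.17 -0.04 -6.3 ] M [-0.024  0.002  0.029] sd [0.011 0.015 0.02 ]
```

View pics/w5.png

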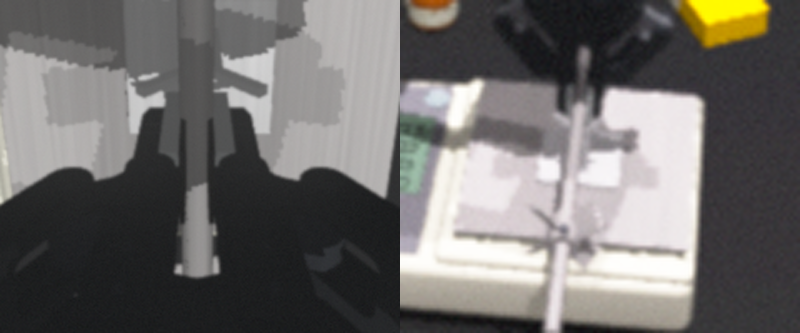

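The far fork's arms, at (135,85) to (265,90), straddle the bar at column 198 symmetrically, and the pads are already between the forks with no contact. I'll ease it down.

Call:
apply_moves:
  rows: [0, 0, 3, 0, 0, 0, 0, 0, 0, 3, 0, 0, 0, 0, 0, 0, 2, 0, 0, 0, 0, 0, 0, 1, 0, 0, 0, 0, 0, 0, 0.5, 0, 0, 0, 0, 0, 0, 0, 0, 0, 0, 0]

```text
time: 20.68
eef_pos: [612.3, -220.1, 132.6]
tool_rot: [0.772, 0.635, 0.0, 0.0]
ft_force: [-0.2, -0.6, -4.9]
finger_gap: 0.071
grasp_force: 117.4
```

```bash
python3 -c "
from h import *
st(4)"
```

```text
20.88 [ 612.2 -220.1  132.6] [7.723e-01 6.353e-01 2.000e-04 3.000e-04] gap 0.073 gf 117.42248296737671 F [ 0.73  0.04 -5.02] M [ 0.007 -0.113  0.002] sd [0.014 0.03  0.039]
```

Call:
apply_moves:
  rows: [0, 0, 0.5, 0, 0, 0, 0, 0, 0, 0.5, 0, 0, 0, 0, 0, 0, 0, 0, 0, 0, 0]

```text
time: 21.25
eef_pos: [612.6, -220.2, 132.1]
tool_rot: [0.772, 0.635, 0.0, 0.001]
ft_force: [1.1, -0.1, -1.5]
finger_gap: 0.068
grasp_force: 117.5
```

```bash
python3 -c "
from h import *
st(4)"
```

```text
21.45 [ 612.6 -220.3  132. ] [7.723e-01 6.353e-01 4.000e-04 7.000e-04] gap 0.069 gf 117.63566851615906 F [ 1.54 -0.29 -1.27] M [ 0.018 -0.257 -0.041] sd [0.016 0.025 0.014]
```

Call:
apply_moves:
  rows: [0, 0.5, 0, 0, 0, 0, 0, 0, 0.3, 0.3, 0, 0, 0, 0, 0, 0, 0.3, 0, 0, 0, 0, 0, 0, 0, 0, 0, 0, 0]
  grip_force: 40

```text
time: 21.95
eef_pos: [613.2, -220.4, 131.2]
tool_rot: [0.772, 0.635, 0.0, 0.001]
ft_force: [2.4, -0.7, 1.1]
finger_gap: 0.068
grasp_force: 117.9
```

```bash
python3 -c "
from h import *
st(4)"
```

```text
22.15 [ 613.2 -220.4  131.2] [7.723e-01 6.353e-01 3.000e-04 5.000e-04] gap 0.076 gf 117.96851634979248 F [ 1.99 -0.14  1.29] M [-0.062 -0.32  -0.021] sd [0.017 0.028 0.017]
```

The cradle now carries the full weight. Next I'll open slowly.

Call:
apply_moves:
  rows: [0, 0, 0, 0, 0, 0, 0.08, 0, 0, 0, 0, 0, 0, 0.1, 0, 0, 0, 0, 0, 0, 0.13, 0, 0, 0, 0, 0, 0, 0.17, 0, 0, 0, 0, 0, 0, 0.22, 0, 0, 0, 0, 0, 0, 0.3, 0, 0, 0, 0, 0, 0, 0.3, 0, 0, 0, 0, 0, 0, 0.3]

```text
time: 23.15
eef_pos: [612.8, -220.2, 130.7]
tool_rot: [0.772, 0.635, -0.0, -0.0]
ft_force: [-0.3, 0.2, 0.3]
finger_gap: 0.3
grasp_force: 0.0
```

```bash
python3 - <<'E'
from h import *
st(4)
np.savez("s6.npz",**arm.camera_info("side"));w=arm.snapshot("wrist");s=arm.snapshot("side");t=arm.snapshot("top")
cv2.imwrite("pics/w6.png",np.hstack([cv2.resize(w[0:400,80:480],(400,400)),cv2.resize(s[180:330,220:370],(400,400),interpolation=cv2.INTER_CUBIC)])[:,:,::-1])
cv2.imwrite("pics/s6.png",s[:,:,::-1])
E
```

```text
23.35 [ 612.8 -220.2  130.7] [ 0.7723  0.6353 -0.      0.    ] gap 0.298 gf 0.0 F [ 0.15  0.23 -0.37] M [-0.006 -0.002 -0.002] sd [0.028 0.028 0.023]
```

View pics/w6.png

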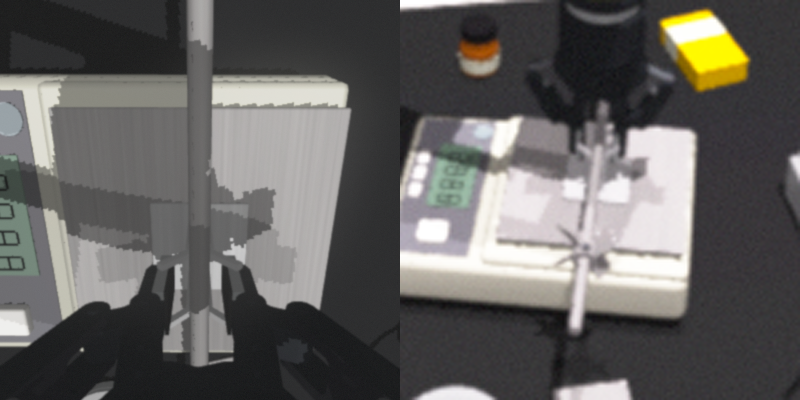

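The shaft lies level in both forks with the fingers clear: grip force is 0 and wrist force is about 0. Next I'll rise straight up, then go over to the key with the gripper shut.

Call:
apply_moves:
  rows: [0, 0, -2, 0, 0, 0, 0.3, 0, 0, -5, 0, 0, 0, 0.3, 0, 0, -10, 0, 0, 0, 0.3, 0, 0, -15, 0, 0, 0, 0.3, 0, 0, -20, 0, 0, 0, 0.3, 0, 0, -25, 0, 0, 0, 0.3, 0, 0, -15, 0, 0, 0, 0.3, 0, 0, -8, 0, 0, 0, 0.2, -7, -14.4, 0, 0, 0, 0, 0, -14, -28.7, 0, 0, 0, 0, 0, -14, -28.7, 0, 0, 0, 0, 0, -14, -28.7, 0, 0, 0, 0, 0, -14, -28.7, 0, 0, 0, 0, 0, -7, -14.4, 0, 0, 0, 0, 0, 0, 0, 0, 0, 0, 0, 0, 0, 0, 0, 0, 0, 0, 0]

```text
time: 25.5
eef_pos: [458.8, -261.1, 230.6]
tool_rot: [0.772, 0.635, 0.0, -0.0]
ft_force: [-0.4, -0.3, -0.6]
finger_gap: -0.0
grasp_force: 0.0
```

```bash
python3 - <<'E'
from h import *
st(3)
o=arm.get_obs();T=Ro.from_quat(o["tool_rot"]).as_matrix()
print("d in tool",T.T@(np.array([458,-261.4,90])-o["eef_pos"]))
# shaft stillness/level: compare bright bar line in the side image, fit predicted axis
c=arm.camera_info("side");s=arm.snapshot("side")
g=cv2.cvtColor(s,cv2.COLOR_RGB2GRAY).astype(float)
a=np.radians(79);d=np.array([np.cos(a),np.sin(a),0]);C=np.array([612,-220.2,130])
for tilt in (-6,-4,-2,0,2,4,6):
    t=np.radians(tilt);dd=d*np.cos(t)+np.array([0,0,np.sin(t)])
    print(tilt,[pj(c,C+k*dd).round(1) for k in(-230,-185,-60,60,130,200)])
# find shaft tip rows: print gray profile along row for turbine-end free bar
for v in (300,297,255,250,205,195): print(v,g[v,270:320].astype(int))
cv2.imwrite("pics/s7.png",s[:,:,::-1])
E
```

```text
25.65 [ 459.1 -261.   230.7] [ 7.720e-01  6.356e-01  0.000e+00 -1.000e-04] gap 0.001 gf 0.0 F [-0.1   0.33 -0.14] M [ 0.029 -0.023  0.009] sd [0.028 0.001 0.035]
d in tool [ -0.60860885  -0.97976632 140.65926293]
-6 [array([285.1, 295.2]), array([287. , 281.4]), array([291.8, 247.3]), array([295.6, 219.5]), array([297.6, 205.2]), array([299.5, 191.9])]
-4 [array([285. , 298.1]), array([286.9, 283.7]), array([291.7, 248. ]), array([295.7, 218.8]), array([297.7, 203.7]), array([299.6, 189.8])]
-2 [array([284.9, 300.9]), array([286.9, 285.9]), array([291.7, 248.7]), array([295.7, 218.2]), array([297.8, 202.3]), array([299.7, 187.6])]
0 [array([284.8, 303.6]), array([286.8, 288. ]), array([291.7, 249.4]), array([295.7, 217.5]), array([297.8, 200.9]), array([299.8, 185.5])]
2 [array([284.8, 306.1]), array([286.8, 290.1]), array([291.7, 250. ]), array([295.7, 216.9]), array([297.9, 199.5]), array([299.8, 183.5])]
4 [array([284.7, 308.5]), array([286.7, 292. ]), array([291.7, 250.7]), array([295.8, 216.3]), array([297.9, 198.2]), array([299.9, 181.4])]
6 [array([284.7, 310.8]), array([286.7
[... 650 characters left out ...]
47 249 250 246 237
 231 228 231 231 232 232 233 231 230 233 234 234 232 231]
250 [234 234 234 233 232 233 233 232 231 232 230 238 252 253 253 253 253 251
 244 214 188 215 227 217 189 199 237 251 252 253 253 253 253 253 252 249
 233 228 230 232 232 231 232 232 232 232 234 235 233 232]
205 [ 50  50  54  53  51  53  51  56  52  55  54  54  43  41  39  58  92 128
 171 195 203 209 216 214 213 205 192 214 224 196 143  98  63  48  48  52
  52  53  52  53  52  51  54  51  50  52  51  53  55  51]
195 [ 56  52  52  53  52  51  51  50  51  47  44  33  37  46  71 111 127 135
 138 145 143 146 146 148 145 147 144 164 207 224 210 159 117  93  67  52
  53  53  53  54  50  50  51  48  54  52  51  69  93 114]
```

The bar's turbine end is at column 285 at row 300 in the side image, right where a level bar projects. Next I'll press the key.

Call:
apply_moves:
  rows: [0, -1, 20, 0, 0, 0, 0, 0, 0, 35, 0, 0, 0, 0, 0, 0, 35, 0, 0, 0, 0, 0, 0, 25, 0, 0, 0, 0, 0, 0, 14, 0, 0, 0, 0, 0, 0, 7, 0, 0, 0, 0, 0, 0, 3, 0, 0, 0, 0, 0, 0, 0, 0, 0, 0, 0, 0, 0, 0, 0, 0, 0, 0]

```text
time: 26.82
eef_pos: [458.0, -261.4, 92.7]
tool_rot: [0.772, 0.635, 0.0, 0.001]
ft_force: [-0.3, 0.1, -0.5]
finger_gap: -0.0
grasp_force: 0.0
```

Call:
apply_moves:
  rows: [0, 0, 1, 0, 0, 0, 0, 0, 0, 1, 0, 0, 0, 0, 0, 0, 0, 0, 0, 0, 0]

```text
time: 27.2
eef_pos: [457.4, -261.0, 89.7]
tool_rot: [0.772, 0.635, -0.0, -0.0]
ft_force: [-0.1, 0.6, 0.1]
finger_gap: -0.0
grasp_force: 0.0
```

Call:
apply_moves:
  rows: [0, 0, 1, 0, 0, 0, 0, 0, 0, 1, 0, 0, 0, 0, 0, 0, 0, 0, 0, 0, 0]

```text
time: 27.58
eef_pos: [457.5, -261.0, 87.8]
tool_rot: [0.772, 0.635, -0.0, 0.0]
ft_force: [-0.5, 0.6, 2.1]
finger_gap: 0.003
grasp_force: 0.9
```

Call:
apply_moves:
  rows: [0, 0, 1, 0, 0, 0, 0, 0, 0, 1, 0, 0, 0, 0, 0, 0, 0.5, 0, 0, 0, 0, 0, 0, 0, 0, 0, 0, 0]

```text
time: 28.08
eef_pos: [457.5, -261.0, 85.5]
tool_rot: [0.772, 0.635, -0.0, 0.0]
ft_force: [-1.9, 0.7, 4.7]
finger_gap: -0.004
grasp_force: 2.3
```

```bash
python3 -c "
from h import *
st(6)"
```

```text
28.38 [ 457.5 -261.    85.5] [7.723e-01 6.353e-01 0.000e+00 1.000e-04] gap -0.003 gf 2.6046569645404816 F [-1.78  1.06  5.61] M [0.221 0.33  0.003] sd [0.02  0.02  0.017]
```

The key is bottomed at 5.6 N. I'll release it and retreat.

Call:
apply_moves:
  rows: [0, 0, -3, 0, 0, 0, 0, 0, 0, -8, 0, 0, 0, 0, 0, 0, -15, 0, 0, 0, 0, 0, 0, -25, 0, 0, 0, 0, 0, 0, -30, 0, 0, 0, 0, 0, 0, -30, 0, 0, 0, 0, 0, 0, -15, 0, 0, 0, 0, 0, 0, -5, 0, 0, 0, 0, 0, 0, 0, 0, 0, 0, 0, 0, 0, 0, 0, 0, 0, 0]

```text
time: 29.62
eef_pos: [456.8, -260.6, 214.7]
tool_rot: [0.772, 0.635, -0.0, -0.001]
ft_force: [1.1, -0.3, 0.3]
finger_gap: -0.001
grasp_force: 0.0
```

```bash
python3 - <<'E'
from h import *
st()
s=arm.snapshot("side").astype(int)[:,:,::-1]
for n in("s6","s7"):
    p=cv2.imread(f"pics/{n}.png").astype(int); print(n,"turbine half diff",np.abs(s-p)[225:315,265:310].mean())
print("axis col285 rows 296-312",s[294:316,285].mean(1).astype(int))
E
```

```text
29.62 [ 456.8 -260.6  214.7] [ 7.723e-01  6.353e-01 -3.000e-04 -1.300e-03] gap -0.001 gf 0.0 F [ 1.13 -0.29  0.31] M [ 0.021 -0.018  0.01 ] sd [0. 0. 0.]
s6 turbine half diff 30.170041152263373
s7 turbine half diff 1.4893004115226338
axis col285 rows 296-312 [192 206 215 220 224 226 227 223 200 149 114  80  48  35  45  50  49  51
  49  48  41  44]
```

The bar hasn't moved since before the press. Its end is at row 303.5, which matches a level bar. I'll hand in the job.

```bash
python3 -c "
from plant import arm
print(arm.job_done())"
```

```text
the job is handed in; nothing more can be done
None
```

The turbine shaft (about 6.2 N, 0.63 kg) lies level by itself across both cradle forks, I pressed the print key to its stop and released it, and I handed the job in; the hand-in gave no verdict.

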